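# Release the eccentric cam, then push the ring slide home

## Robot

A 6-joint arm with a two-finger parallel gripper is mounted at the origin on the work surface. World frame = base frame: x ahead of the robot, y to its left, z up, the work surface at z = 0. Lengths are in m, angles in rad, forces in N, time in s.
With the tool pointing down it reaches from about 0.35 to 0.975 m from the base axis. Payload 4.9 kg.
Tool frame: the origin (TCP) lies at the very end of the fingers, on their centre line; the grasp point (between the pads) lies 19 mm behind it; z points along the fingers, y is the line along which they close (so a half turn about z gives the same grasp; the last joint's range is limited). The gripper opens to 85 mm and grips with 20 to 120 N. Pads are 22 mm wide; open, the fingers measure 114 mm over their backs; the gripper's body (76 mm by 85 mm) begins 54 mm behind the grasp point. The pads swing forward as they close: fully open they stand 13 mm farther back than shut.
Start: joints at [1.016, 0.053, 1.613, -0, 1.476, -0.119], TCP at [0.264, 0.567, 0.231] pointing down, gripper open.
Joint ranges: [-3.01, 3.01], [-1.01, 2.22], [0.06, 2.58], [-1.02, 4.17], [0.09, 2.62], [-3.14, 3.14]. Speed limits (rad/s): [2.57, 2.57, 3.14, 3.14, 3.14, 3.14].

## Interface

Orientations are given as a rotation vector (axis times angle).
In Python, from station import * gives the robot as it stands.
- The arm moves only by the shell command python3 -m crank 'ROWS' [OPENING] [FORCE]. ROWS is JSON, a list of rows, each an object with "offset": the shift along the tool's x, y, z in m, a list of three; "twist": the turn, a rotation vector about the tool's x, y, z in degrees, a list of three. In form: [{"offset": [x, y, z], "twist": [rx, ry, rz]}, ...]. A call has 1 to 20 rows; each row is the pose to reach, as a shift and turn from the pose commanded when the call began, along the tool's axes at that moment; what a row does not reach only later rows make up. A row lasts 1/8 s, in which the tool goes at most 62.5 mm and 10.7 degrees, less where a joint would pass 70% of its speed; a pose out of reach is approached as far as the arm can. A call with a gripper value outside its range is refused whole. OPENING is the opening, from 0 (shut) to 1 (fully open), set as the call begins (- or left out, the last holds). The fingers move at their own pace and stop on an object; FORCE is the grip in N (left out, the last holds). Time passes only in rows, so rows that repeat a pose let the fingers close. It gives the time, the measured TCP pose, the force, the opening and the grip force at its end, in the units of the state.
- get_obs(): the state, without advancing time (a new reading comes with each control period).
- get_image(name): name is "scene" or "top"; returns the picture (384x512x3 uint8, red, green, blue); there is no depth.
- get_calibration(name): a dict with "intrinsics" (3x3 intrinsics, pixels), "world_from_camera" (4x4, takes a point from camera to world coordinates). Camera axes: x right, y up, looking along -z (the intrinsics and any distortion apply to the point x, -y, -z); pixel columns grow to the right and rows downward; lengths in m; the calibration is good to about 2 mm. A picture is of the moment at which its call begins. get_calibration takes no time and is no camera call.
- finish_job(): hands the job in; it is judged then, once.
Trained networks look in the newest picture that a camera, given by its name, has taken for a name from the list of things; names that differ only in an ending like _2 or _b are one class to them, and where a whole thing is asked for, a point or a joint stands for the part that bears it (a point fixed in the world has none). Each returns a list of dicts, best first, with "confidence" (0 to 1); they miss things now and then, are a little off and sometimes report something else, mostly with a low value. They report only what shows in the picture. A call takes as long as a camera call.
- cut_out(query, camera): "region" (384x512 bool, what is visible of it) and "rect" ([centre column, centre row, width, height] in pixels, round what is visible of it).
The state is a dict: "t": time; "q": joint angles; "dq": joint speeds; "effort": joint torques, N m; "tool_pos": TCP position; "tool_rot": TCP orientation; "contact_force": force on the tool from outside, world axes, zero at the start; "wrist_torque": the same for the moment, N m; "opening": finger opening in m; "grip_force": force on a finger pad.
Only numpy, scipy, OpenCV 4.12 (cv2) and the standard library are available. Lean on these libraries where they do the work, as an engineer would, in place of code of your own. Each camera call takes 0.05 s, during which the arm holds its last target. There are 200 camera calls.

## Task

Push the black wing round with a fingertip to turn the yellow eccentric cam until its low point (red line) faces the slide, and only then push the blue plate of the slide forward until the slide is fully home against its red stops. The cam must stay at its low point. Pick nothing up: leave the ring lying on its post and the other things on the bench where they are.

Things in the scene. Friction and masses are not known exactly. Their poses are not given: they have to be found in the camera images.
- fixture: the ring fixture: grey steel plate 255 x 130 x 12 mm, fixed on the bench. Origin at bench level on the vertical bolt axis of the yellow cam; +x is 'forward', the way the slide is pushed, +y left, z up. Plate x -180..+75, y +-65 mm. Two rails (y +-32..44, x -175..-70 mm, top 22 mm) guide the slide; two red stop lugs on them (x -98..-88, top 36 mm). Heights are above the bench.
- cam (a joint): angle of the yellow cam about its upright bolt, rad, positive anticlockwise from above. 0: the high point faces the slide and blocks it; +3.14 or -3.14: the low point faces it. Turns either way, end stops at +-3.4. Stays where it is left; takes about 5 N on the wing. A red line on its top runs from the bolt to the low point.
- cam_bolt (a point): top of the steel bolt the cam turns on (20 mm diameter, top 36 mm high), over the fixture's origin. The cam is a disc of 45 mm radius, 14 to 30 mm high, whose centre is 14 mm off the bolt: its rim is 59 mm from the bolt axis at the high point, 31 mm at the low point.
- cam_wing (a point): middle of the top edge of the black upright wing on the cam, pushed sideways to turn it: a flat fin along the radius, 10 mm thick, 24 to 58 mm from the bolt axis (middle 41 mm), from the cam's face at 30 mm up to 64 mm, on the cam's high side: at fixture x = -41 mm when joint cam is 0, at x = +41 mm at the low setting.
- slide (a joint): travel of the follower slide along fixture +x, m: 0 fully back (as at the start), 0.028 fully home, its rear ears against the red lugs. About 3 N moves it; no spring, stays where left. Its dark nose (36 mm wide, 14 to 28 mm high) has its front at fixture x = -62 mm when back; it runs against the cam's rim unless the low point faces it.
- push_face (a point): middle of the top edge of the rear face of the slide's blue push plate, which is pushed: 56 mm wide (fixture y), 8 mm thick, from 28 to 62 mm high, rear face at fixture x = -136 mm when the slide is back. Behind it (towards fixture -x) only the plate and the ends of the rails.
- nest (a point): point on the axis of the white post on the slide, where the ring's centre belongs, 34 mm high; the post has 16 mm radius, top at 46 mm, and stands 26 mm in front of the blue plate.
- ring_center (a point): centre of the loose steel ring (44 mm outside, 36 mm inside diameter, 12 mm high) that lies round the white post on the slide and rides with it.
- puck: black round weight, 60 mm diameter, 34 mm high, loose beside the fixture; origin under its centre. Bystander.
- plug_gauge: upright steel plug gauge, 36 mm diameter, 62 mm high, loose beside the fixture; origin under its centre. Bystander.
- oil_bottle: white bottle with red cap, 50 mm diameter, 130 mm high, loose on the bench; origin under its centre. Bystander.
- grease_tin: green and steel tin, 60 mm diameter, 55 mm high, loose on the bench; origin under its centre. Bystander.
- wrench: steel wrench lying flat on the bench. Bystander.
- spare_ring: spare steel ring like the one on the slide, lying on the bench. Bystander.

How it is judged:
On the way, in this order (a step that is already met when the one before it is completed fails the run):
1. cam at its low point, the slide still back ((value of joint cam above 2.74 rad or value of joint cam below -2.74 rad) and value of joint slide below 0.008 m), for 0.2 s.
2. slide pushed fully home ((value of joint cam above 2.74 rad or value of joint cam below -2.74 rad) and value of joint slide above 0.0255 m), for 0.2 s.
At the end, for the whole second after the job is handed in: The cam's low point faces the slide (within 0.4 rad), the slide is home (within 2.5 mm of its stops), the ring lies on its post (within 10 mm of its place), the cam is still, and the other things are within 30 mm of where they stood (all of step 2 and velocity of joint cam between -0.05 and 0.05 rad/s and distance between ring_center and nest below 0.01 m and distance of each of puck, plug_gauge, oil_bottle, wrench, spare_ring, grease_tin from where it was at the start of the episode below 0.03 m); the robot touches nothing.
It fails at once if the slide was driven forward (over 8 mm) while the cam was not at its low point (value of joint slide above 0.008 m and value of joint cam between -2.4 and 2.4 rad).
It fails at once if the ring was lifted or knocked off the post (distance between ring_center and nest above 0.012 m).
It fails at once if something else on the bench was moved or picked up (distance of any of puck, plug_gauge, oil_bottle, wrench, spare_ring, grease_tin from where it was at the start of the episode above 0.03 m).
It also fails if it takes over 51 s, if anything falls off the work surface, if the arm or the gripper's body presses on something with over 40 N, if the wrist force passes 120 N, or if a joint passes its speed limit or range.

## Working session

There is one attempt and no reset: what is moved stays moved. The work goes in short steps, Python scripts to look and compute and a shell command to move; the robot and the scene stay as the last step left them, time stands still between calls to the robot, and variables do not carry over. Pictures are saved under pics/ and viewed, at most 10 in all, crops included, and the job is handed in when it is done.

```bash
mkdir -p pics; ls
python3 - <<'E'
from station import *
import cv2
for n in ("top","scene"):
    im=get_image(n); cv2.imwrite(f"pics/{n}0.png",im[:,:,::-1])
    c=get_calibration(n); print(c["intrinsics"],c["world_from_camera"].round(3) if hasattr(c["world_from_camera"],'round') else c["world_from_camera"], [k for k in c])
o=get_obs(); print(o)
E
```

```text
pics
[[448.10905716   0.         261.02194073]
 [  0.         448.10905716 195.36653659]
 [  0.           0.           1.        ]] [[-0.008  0.997 -0.082  0.425]
 [-1.    -0.007  0.01   0.005]
 [ 0.01   0.082  0.997  1.269]
 [ 0.     0.     0.     1.   ]] ['intrinsics', 'world_from_camera']
[[369.85094048   0.         259.51777959]
 [  0.         369.85094048 190.86851583]
 [  0.           0.           1.        ]] [[ 0.831 -0.457  0.318  0.839]
 [ 0.557  0.679 -0.478 -0.488]
 [ 0.003  0.575  0.818  0.863]
 [ 0.     0.     0.     1.   ]] ['intrinsics', 'world_from_camera']
{'t': 0.1, 'q': array([ 1.01601571e+00,  5.33285987e-02,  1.61415650e+00,  7.53305960e-06,
        1.47600800e+00, -1.18978425e-01]), 'dq': array([-0.00066771, -0.00252328, -0.00347344,  0.00129996,  0.00092847,
        0.00049649]), 'effort': array([ 9.69221401e-05, -3.94906282e+01, -3.71362424e+01, -1.02471045e-04,
        4.03752216e-03, -1.38433086e-05]), 'tool_pos': array([0.26352153, 0.56610488, 0.23016266]), 'tool_rot': array([-6.79015609e-01, -3.06668278e+00,  2.81295097e-03]), 'contact_force': array([-0.02608722, -0.70463968, -0.19295674]), 'wrist_torque': array([ 0.02441495, -0.01337219, -0.03981664]), 'grip_force': 0.0, 'opening': 0.08564735894837677}
```

View pics/top0.png

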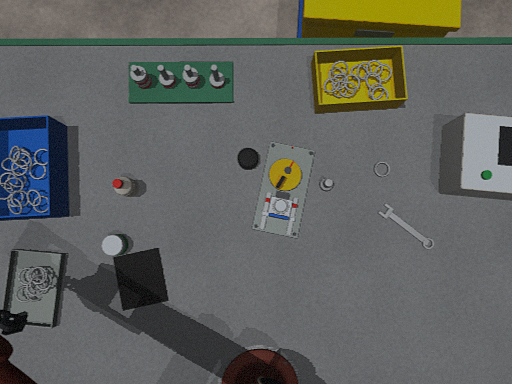

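View pics/scene0.png

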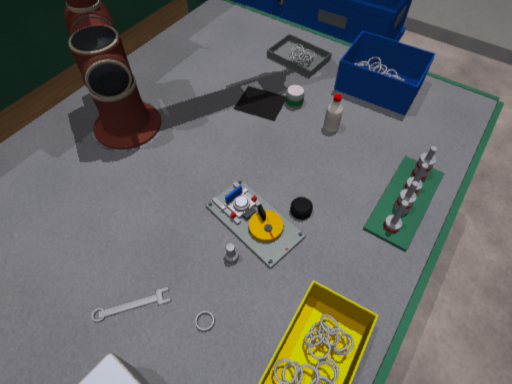

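The top view shows the fixture near (284,190), with the slide at the bottom, the cam at (286,175) and its black wing at about (280,183). The puck is at (248,158), left of the fixture, and the plug gauge at (327,184), right of it. Next I'll measure the fixture pose.

```bash
cat > h.py <<'E'
from station import *
import numpy as np, cv2
def ray(n,uv,z):
    c=get_calibration(n);K=np.array(c["intrinsics"]);T=np.array(c["world_from_camera"])
    uv=np.atleast_2d(uv).astype(float)
    d=np.c_[(uv[:,0]-K[0,2])/K[0,0],-(uv[:,1]-K[1,2])/K[1,1],-np.ones(len(uv))]@T[:3,:3].T
    return T[:3,3]+d*((z-T[2,3])/d[:,2])[:,None]
def proj(n,P):
    c=get_calibration(n);K=np.array(c["intrinsics"]);T=np.array(c["world_from_camera"])
    p=(np.atleast_2d(P)-T[:3,3])@T[:3,:3]
    return np.c_[K[0,0]*p[:,0]/-p[:,2]+K[0,2],K[1,1]*-p[:,1]/-p[:,2]+K[1,2]]
E
python3 - <<'E'
from h import *
im=get_image("top")
r=cut_out("fixture","top")
for x in r[:2]: print(x["confidence"],x["rect"],x["region"].sum())
m=r[0]["region"].astype(np.uint8)
pts=np.argwhere(m)[:,::-1]
W=ray("top",pts+0.0,0.012)[:,:2]
b=cv2.minAreaRect((W*1000).astype(np.float32)); print("plate",b)
hsv=cv2.cvtColor(im,cv2.COLOR_RGB2HSV)
roi=np.zeros(m.shape,np.uint8);roi[135:245,240:320]=1
y=((hsv[...,0]>18)&(hsv[...,0]<35)&(hsv[...,1]>150)&(roi>0)).astype(np.uint8)
p=np.argwhere(y)[:,::-1].astype(np.int32)
(c,rr)=cv2.minEnclosingCircle(p); print("cam disc",c,rr,ray("top",c,0.03))
bl=np.argwhere((hsv[...,0]>105)&(hsv[...,0]<130)&(hsv[...,1]>120)&(roi>0))[:,::-1]
print("blue",bl.mean(0),len(bl),ray("top",bl.mean(0),0.06))
for q in("cam_wing","cam_bolt","puck","plug_gauge","push_face"):
    for x in cut_out(q,"top")[:1]: print(q,x["confidence"],x["rect"],ray("top",x["rect"][:2],0.034)[0].round(4))
crop=cv2.resize(im[135:245,240:345],None,fx=5,fy=5,interpolation=cv2.INTER_CUBIC)
cv2.imwrite("pics/crop0.png",crop[:,:,::-1])
E
```

```text
0.97 [282.8, 188.4, 60.7, 93.6] 4250
plate ((545.190673828125, -71.35037231445312), (135.6566619873047, 258.54510498046875), 78.1595230102539)
cam disc (275.0, 166.5) 28.306459426879883 [[ 0.60730192 -0.04717541  0.03      ]]
blue [278.4        215.18333333] 60 [[ 0.47029385 -0.05370833  0.06      ]]
puck 0.86 [248.8, 159.4, 20.4, 20.9] [0.6271 0.0257 0.034 ]
plug_gauge 0.52 [326.4, 185.5, 9.6, 13.2] [ 0.5526 -0.1891  0.034 ]
push_face 0.86 [280.3, 207.9, 26.2, 28.8] [ 0.4913 -0.0604  0.034 ]
```

View pics/crop0.png

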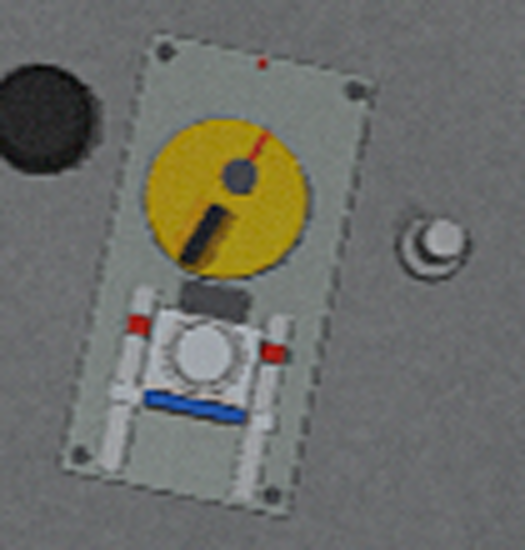

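The crop shows the bolt at (240,176), the red line pointing to upper right, the wing at lower left centred at (205,236), and the slide fully back. The cam is at about -18°, so clockwise is the short way round, passing the left side. Next I'll work out the positions.

```bash
cat >> h.py <<'E'
from scipy.spatial.transform import Rotation as R
def rel(x,y,z,psi):
    "offset and z twist (deg) from the present pose to TCP x,y,z pointing down with tool y at world angle psi"
    o=get_obs(); T=R.from_rotvec(o["tool_rot"]); c,s=np.cos(np.radians(psi)),np.sin(np.radians(psi))
    Y=np.array([c,s,0]);Z=np.array([0,0,-1.]);X=np.cross(Y,Z)
    return T.inv().apply(np.array([x,y,z])-o["tool_pos"]).round(4),(T.inv()*R.from_matrix(np.c_[X,Y,Z])).as_rotvec(degrees=True).round(1)
def fx(O,yaw,p):
    c,s=np.cos(np.radians(yaw)),np.sin(np.radians(yaw)); return O+np.array([c*p[0]-s*p[1],s*p[0]+c*p[1]])
E
python3 - <<'E'
from h import *
f=lambda u,v:((u+.5)/5-.5+240,(v+.5)/5-.5+135)
B=ray("top",f(240,176),.036)[0,:2]; print("bolt",B)
w=ray("top",f(208,233),.064)[0,:2]; print("wing",w,np.hypot(*(w-B)),np.degrees(np.arctan2(*(w-B)[::-1])))
l=ray("top",f(266,133),.030)[0,:2]; print("low",np.hypot(*(l-B)),np.degrees(np.arctan2(*(l-B)[::-1])))
bl=ray("top",[f(147,400),f(245,416)],.062)[:,:2]; print("blue yaw",np.degrees(np.arctan2(*(bl[0]-bl[1])[::-1]))-90)
d=ray("top",f(227,197),.03)[0,:2]; print("disc",np.hypot(*(d-B)),np.degrees(np.arctan2(*(d-B)[::-1])))
O=(B+np.array([.5966,-.0821]))/2; yaw=-11.8; print("O",O)
s=fx(O,yaw,[-.0495,-.0102]); print(s,rel(*s,.12,60))
E
```

```text
bolt [ 0.59695271 -0.08181716]
wing [ 0.56205359 -0.06211207] 0.04007791159227069 150.5496255595052
low 0.029266569295578197 -31.452026417093514
blue yaw -9.701144225906745
disc 0.012957104718726676 147.41138721544675
O [ 0.59677635 -0.08195858]
[ 0.54623656 -0.08182047] (array([-0.5297, -0.4685,  0.1113]), array([-0., -0.,  5.]))
```

```bash
python3 -m crank '[{"offset":[-0.53,-0.4685,0.03],"twist":[0,0,5]},{"offset":[-0.53,-0.4685,0.03],"twist":[0,0,5]},{"offset":[-0.53,-0.4685,0.03],"twist":[0,0,5]},{"offset":[-0.53,-0.4685,0.03],"twist":[0,0,5]},{"offset":[-0.53,-0.4685,0.03],"twist":[0,0,5]},{"offset":[-0.53,-0.4685,0.03],"twist":[0,0,5]},{"offset":[-0.53,-0.4685,0.03],"twist":[0,0,5]},{"offset":[-0.53,-0.4685,0.03],"twist":[0,0,5]},{"offset":[-0.53,-0.4685,0.03],"twist":[0,0,5]},{"offset":[-0.53,-0.4685,0.03],"twist":[0,0,5]},{"offset":[-0.53,-0.4685,0.03],"twist":[0,0,5]},{"offset":[-0.53,-0.4685,0.03],"twist":[0,0,5]},{"offset":[-0.53,-0.4685,0.07],"twist":[0,0,5]},{"offset":[-0.53,-0.4685,0.10],"twist":[0,0,5]},{"offset":[-0.53,-0.4685,0.10],"twist":[0,0,5]},{"offset":[-0.53,-0.4685,0.10],"twist":[0,0,5]}]' 0
python3 - <<'E'
from h import *
O=np.array([.5968,-.0820]);s=fx(O,-11.8,[-.0495,-.0102]); print(rel(*s,.042,60)); o=get_obs();print(o["contact_force"],o["opening"],o["q"])
im=get_image("scene");cv2.imwrite("pics/s1.png",cv2.resize(im[130:290,170:340],None,fx=3.5,fy=3.5,interpolation=cv2.INTER_CUBIC)[:,:,::-1])
print(proj("scene",[*s,.04]))
E
```

```text
t: 2.45
tool_pos: [0.5472, -0.0815, 0.1328]
tool_rot: [0.811, 3.033, 0.0]
contact_force: [-0.1, 0.2, -0.1]
opening: 0.0002
grip_force: 0.0
(array([ 0.0008, -0.0008,  0.0908]), array([0. , 0.1, 0.1]))
[-0.13280555  0.24637404 -0.0632431 ] 0.00024161875685938764 [-2.82448373e-01 -3.73061601e-02  1.87265365e+00  1.46701129e-04
  1.30441655e+00 -1.33101954e+00]
[[252.0045598  215.28831853]]
```

View pics/s1.png

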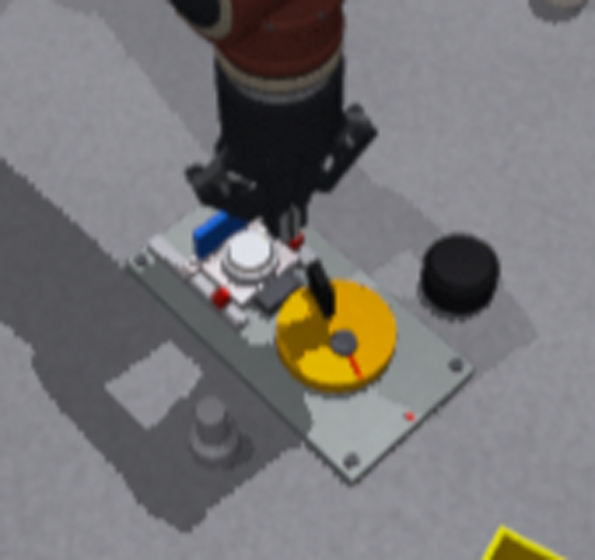

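The fingers are shut and above the gap between the slide post and the wing. The wing and slide have not moved. Descending now.

```bash
python3 -m crank '[{"offset":[0.001,-0.001,0.04],"twist":[0,0,0]},{"offset":[0.001,-0.001,0.07],"twist":[0,0,0]},{"offset":[0.001,-0.001,0.09],"twist":[0,0,0]},{"offset":[0.001,-0.001,0.09],"twist":[0,0,0]}]'
python3 - <<'E'
from h import *
O=np.array([.5968,-.0820])
for k in range(0,163,18):
    a=162-k; 
    for off in(.0195,):
        r=np.radians(a); p=fx(O,-11.8,[.044*np.cos(r)-off*np.sin(r),.044*np.sin(r)+off*np.cos(r)])
        print(k,*rel(*p,.042,60-k))
E
```

```text
t: 3.0
tool_pos: [0.5447, -0.082, 0.0407]
tool_rot: [-0.812, -3.033, -0.0]
contact_force: [-0.3, 0.1, 0.2]
opening: 0.0003
grip_force: 0.0
0 [-0.0012  0.0064 -0.0013] [-0.  -0.1  0. ]
18 [ 0.0027  0.0209 -0.0013] [-0.  -0.1 18. ]
36 [ 0.0019  0.036  -0.0013] [-0.1 -0.1 36. ]
54 [-0.0035  0.05   -0.0013] [-0.1 -0.1 54. ]
72 [-0.0129  0.0617 -0.0013] [-0.1 -0.1 72. ]
90 [-0.0255  0.0699 -0.0013] [-0.1 -0.1 90. ]
108 [-0.0401  0.0739 -0.0014] [-1.00e-01 -0.00e+00  1.08e+02]
126 [-0.0551  0.0731 -0.0014] [-1.00e-01 -0.00e+00  1.26e+02]
144 [-0.0692  0.0677 -0.0014] [-1.00e-01 -0.00e+00  1.44e+02]
162 [-0.0809  0.0582 -0.0014] [-1.00e-01  0.00e+00  1.62e+02]
```

```bash
python3 -m crank '[{"offset":[-0.001,0.006,-0.001],"twist":[0,0,0]},{"offset":[0.001,0.0135,-0.001],"twist":[0,0,9]},{"offset":[0.003,0.021,-0.001],"twist":[0,0,18]},{"offset":[0.003,0.0285,-0.001],"twist":[0,0,27]},{"offset":[0.002,0.036,-0.001],"twist":[0,0,36]},{"offset":[-0.0005,0.0433,-0.001],"twist":[0,0,45]},{"offset":[-0.0035,0.05,-0.001],"twist":[0,0,54]},{"offset":[-0.0035,0.05,-0.001],"twist":[0,0,54]}]'
python3 - <<'E'
from h import *
O=np.array([.5968,-.0820])
for k in range(54,163,18):
    a=162-k; 
    for off in(.0195,):
        r=np.radians(a); p=fx(O,-11.8,[.044*np.cos(r)-off*np.sin(r),.044*np.sin(r)+off*np.cos(r)])
        print(k,*rel(*p,.041,60-k))
im=get_image("top");cv2.imwrite("pics/t2.png",cv2.resize(im[135:245,240:345],None,fx=5,fy=5,interpolation=cv2.INTER_CUBIC)[:,:,::-1])
im=get_image("scene");cv2.imwrite("pics/s2.png",cv2.resize(im[130:290,170:340],None,fx=3.5,fy=3.5,interpolation=cv2.INTER_CUBIC)[:,:,::-1])
E
```

```text
t: 4.0
tool_pos: [0.5746, -0.0408, 0.0441]
tool_rot: [2.097, 2.336, 0.002]
contact_force: [-0.7, -0.7, -0.2]
opening: -0.0005
grip_force: 0.3
54 [ 0.0006 -0.0019  0.0031] [0.1 0.1 0.1]
72 [0.0045 0.0127 0.0032] [ 0.2  0.  18.1]
90 [0.0037 0.0277 0.0032] [ 0.2  0.  36.1]
108 [-0.0017  0.0418  0.0032] [ 0.2 -0.  54.1]
126 [-0.0112  0.0535  0.0033] [ 0.2 -0.  72.1]
144 [-0.0238  0.0617  0.0033] [ 0.2 -0.1 90.1]
162 [-0.0384  0.0655  0.0033] [ 2.000e-01 -1.000e-01  1.081e+02]
```

View pics/s2.png

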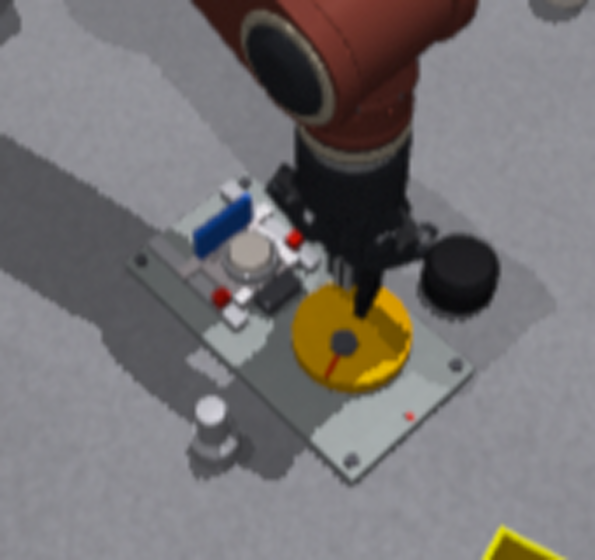

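The wing has turned with the finger by about 55°, and the slide, puck and ring have not moved. Continuing round the arc.

```bash
python3 -m crank '[{"offset":[0.003,0.0055,0.002],"twist":[0,0,9]},{"offset":[0.0045,0.0127,0.002],"twist":[0,0,18]},{"offset":[0.0045,0.0202,0.002],"twist":[0,0,27]},{"offset":[0.0037,0.0277,0.002],"twist":[0,0,36]},{"offset":[0.0013,0.035,0.002],"twist":[0,0,45]},{"offset":[-0.0017,0.0418,0.002],"twist":[0,0,54]},{"offset":[-0.0061,0.048,0.002],"twist":[0,0,63]},{"offset":[-0.0112,0.0535,0.002],"twist":[0,0,72]},{"offset":[-0.0172,0.058,0.002],"twist":[0,0,81]},{"offset":[-0.0238,0.0617,0.002],"twist":[0,0,90]},{"offset":[-0.031,0.0641,0.002],"twist":[0,0,99]},{"offset":[-0.0384,0.0655,0.002],"twist":[0,0,108]},{"offset":[-0.0384,0.0655,0.002],"twist":[0,0,108]},{"offset":[-0.0384,0.0655,0.002],"twist":[0,0,108]}]'
python3 - <<'E'
from h import *
print(get_obs()["q"])
O=np.array([.5968,-.0820])
print(rel(*fx(O,-11.8,[.044,.0195]),.041,-102))
print(rel(*fx(O,-11.8,[.044,.040]),.041,-102))
im=get_image("scene");cv2.imwrite("pics/s3.png",cv2.resize(im[130:290,170:340],None,fx=3.5,fy=3.5,interpolation=cv2.INTER_CUBIC)[:,:,::-1])
E
```

```text
t: 5.85
tool_pos: [0.6436, -0.0712, 0.0411]
tool_rot: [-3.123, 0.325, -0.005]
contact_force: [4.1, 3.3, -1.1]
opening: 0.0001
grip_force: 2.2
[-0.22582114  0.28213557  1.69121965  0.00214392  1.16530849  1.55135342]
(array([0.0004, 0.0007, 0.0001]), array([-0.1, -0.2,  0.1]))
(array([ 0.0004, -0.0198,  0.0001]), array([-0.1, -0.2,  0.1]))
```

View pics/s3.png

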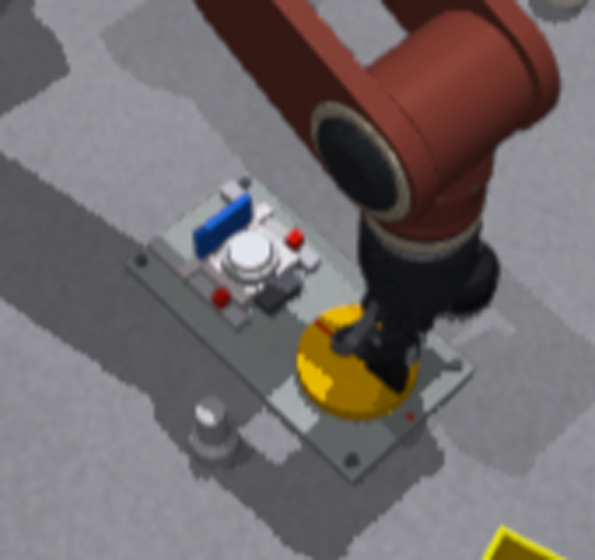

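The red line now faces roughly towards the slide. I'll back off, lift, move over behind the blue plate and check from above.

```bash
python3 -m crank '[{"offset":[0,-0.01,0],"twist":[0,0,0]},{"offset":[0,-0.02,0],"twist":[0,0,0]},{"offset":[0,-0.02,-0.05],"twist":[0,0,0]},{"offset":[0,-0.02,-0.1],"twist":[0,0,0]},{"offset":[0,-0.02,-0.1],"twist":[0,0,0]}]'
python3 - <<'E'
from h import *
O=np.array([.5968,-.0820])
print(rel(*fx(O,-11.8,[-.165,0]),.14,-102))
im=get_image("scene")
hsv=cv2.cvtColor(im,cv2.COLOR_RGB2HSV)
m=((hsv[...,0]<10)|(hsv[...,0]>172))&(hsv[...,1]>130)
p=np.argwhere(m)[:,::-1]; w=ray("scene",p,.03)[:,:2]
c,s=np.cos(np.radians(11.8)),np.sin(np.radians(11.8)); f=(w-O)@np.array([[c,s],[-s,c]])
k=(np.hypot(*f.T)<.035)
print(k.sum(),(f[k]*1000).round(1).tolist())
cv2.imwrite("pics/s4.png",cv2.resize(im[130:290,170:340],None,fx=3.5,fy=3.5,interpolation=cv2.INTER_CUBIC)[:,:,::-1])
E
```

```text
t: 6.52
tool_pos: [0.6499, -0.0526, 0.1468]
tool_rot: [3.123, -0.326, 0.016]
contact_force: [0.2, 0.3, 0.3]
opening: -0.0001
grip_force: 0.0
(array([-0.211 ,  0.0401,  0.0046]), array([ 0. , -0.6,  0.1]))
0 []
```

View pics/s4.png

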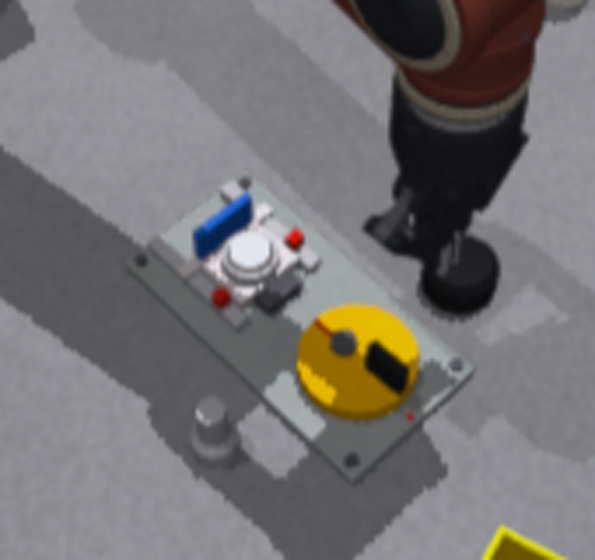

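The cam has turned: the wing is at the front and the red line runs from the bolt (344,343) to (317,322), towards the slide. I'll measure its angle and move behind the plate.

```bash
python3 -m crank '[{"offset":[-0.05,0.01,0],"twist":[0,0,0]},{"offset":[-0.11,0.02,0],"twist":[0,0,0]},{"offset":[-0.16,0.03,0],"twist":[0,0,0]},{"offset":[-0.211,0.04,0],"twist":[0,0,0]},{"offset":[-0.211,0.04,0],"twist":[0,0,0]},{"offset":[-0.211,0.04,0],"twist":[0,0,0]}]'
python3 - <<'E'
from h import *
O=np.array([.5968,-.0820])
print(rel(*fx(O,-11.8,[-.165,0]),.042,-102))
g=lambda u,v:((u+.5)/3.5-.5+170,(v+.5)/3.5-.5+130)
b=ray("scene",g(344,343),.036)[0,:2]; l=ray("scene",g(317,322),.03)[0,:2]; w=ray("scene",g(390,365),.062)[0,:2]
print(b,[np.degrees(np.arctan2(*(x-b)[::-1]))+11.8 for x in(l,w)],np.hypot(*(l-b)),np.hypot(*(w-b)))
im=get_image("top");cv2.imwrite("pics/t5.png",cv2.resize(im[135:245,240:345],None,fx=5,fy=5,interpolation=cv2.INTER_CUBIC)[:,:,::-1])
E
```

```text
t: 7.32
tool_pos: [0.4314, -0.0476, 0.1395]
tool_rot: [-3.124, 0.327, 0.001]
contact_force: [-0.1, -0.0, 0.7]
opening: 0.0001
grip_force: 0.0
(array([ 0.004 , -0.0002,  0.0975]), array([0. , 0.1, 0. ]))
[ 0.59945124 -0.08755616] [np.float64(178.51185832678777), np.float64(-0.25062941806829286)] 0.028884582674354668 0.04479835786738468
```

View pics/t5.png

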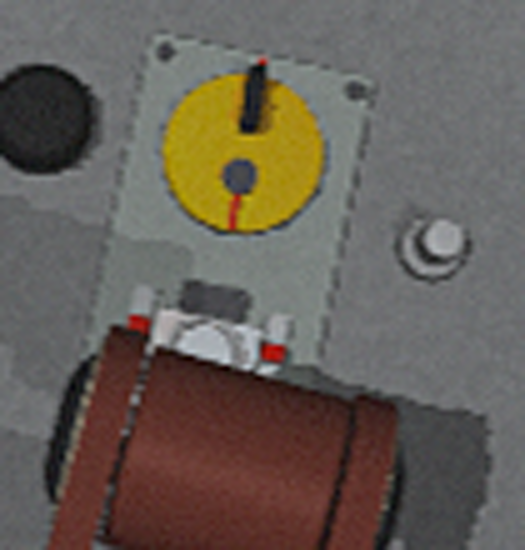

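The cam is at its low point to within a few degrees, and the slide is still back. Descending behind the plate and pushing.

```bash
python3 -m crank '[{"offset":[0.002,0,0.05],"twist":[0,0,0]},{"offset":[0.002,0,0.097],"twist":[0,0,0]},{"offset":[0.002,0,0.097],"twist":[0,0,0]},{"offset":[0.002,0,0.097],"twist":[0,0,0]}]' && python3 -m crank '[{"offset":[0.008,0,0],"twist":[0,0,0]},{"offset":[0.014,0,0],"twist":[0,0,0]},{"offset":[0.019,0,0],"twist":[0,0,0]},{"offset":[0.024,0,0],"twist":[0,0,0]},{"offset":[0.028,0,0],"twist":[0,0,0]},{"offset":[0.032,0,0],"twist":[0,0,0]},{"offset":[0.036,0,0],"twist":[0,0,0]},{"offset":[0.040,0,0],"twist":[0,0,0]},{"offset":[0.042,0,0],"twist":[0,0,0]},{"offset":[0.042,0,0],"twist":[0,0,0]}]'
python3 - <<'E'
from h import *
print(rel(*fx(np.array([.5968,-.0820]),-11.8,[-.119,0]),.042,-102))
E
```

```text
t: 7.88
tool_pos: [0.4353, -0.0485, 0.0447]
tool_rot: [3.124, -0.327, 0.002]
contact_force: [1.0, 0.2, 0.1]
opening: -0.0
grip_force: 0.0
t: 9.12
tool_pos: [0.4751, -0.057, 0.0432]
tool_rot: [-3.124, 0.328, -0.001]
contact_force: [-0.9, -1.2, -1.3]
opening: -0.0
grip_force: 0.3
(array([ 0.0052, -0.0004,  0.0012]), array([-0., -0.,  0.]))
```

```bash
python3 -m crank '[{"offset":[0.002,0,0],"twist":[0,0,0]},{"offset":[0.004,0,0],"twist":[0,0,0]},{"offset":[0.004,0,0],"twist":[0,0,0]}]'; python3 -m crank '[{"offset":[0.0015,0,0],"twist":[0,0,0]},{"offset":[0.0015,0,0],"twist":[0,0,0]}]'
python3 - <<'E'
from h import *
im=get_image("scene");cv2.imwrite("pics/s6.png",cv2.resize(im[150:270,190:310],None,fx=5,fy=5,interpolation=cv2.INTER_CUBIC)[:,:,::-1])
E
```

```text
t: 9.5
tool_pos: [0.4789, -0.0577, 0.0432]
tool_rot: [-3.124, 0.328, -0.0]
contact_force: [-1.4, -1.5, -0.5]
opening: 0.0
grip_force: 0.7
t: 9.75
tool_pos: [0.4802, -0.058, 0.0432]
tool_rot: [-3.124, 0.327, 0.0]
contact_force: [-1.4, -0.6, -0.9]
opening: 0.0
grip_force: 0.9
```

View pics/s6.png

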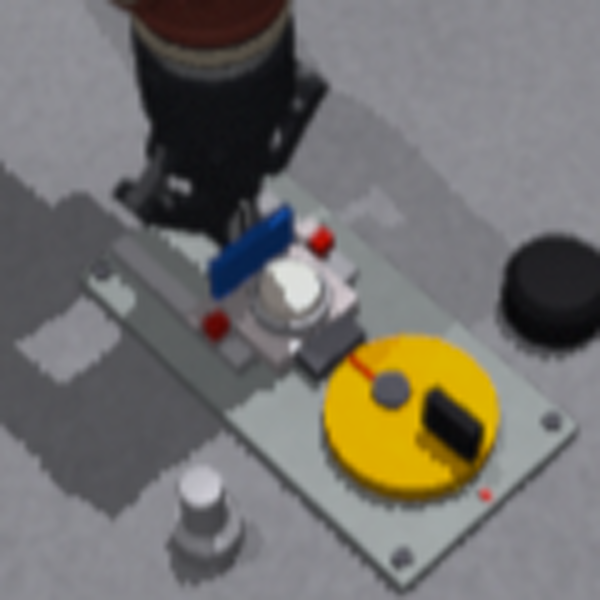

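The slide is nearly home, with its nose close to the cam and the ring on the post. I'll push on until the force rises.

```bash
for i in 1 2; do python3 -m crank '[{"offset":[0.0015,0,0],"twist":[0,0,0]},{"offset":[0.0015,0,0],"twist":[0,0,0]}]' | grep -E "pos|force"; done
```

```text
tool_pos: [0.4817, -0.0584, 0.0432]
contact_force: [-2.3, -0.3, -0.7]
grip_force: 0.9
tool_pos: [0.4825, -0.0585, 0.0432]
contact_force: [-4.6, -0.3, 2.5]
grip_force: 2.6
```

```bash
for i in 1 2; do python3 -m crank '[{"offset":[0.0015,0,0],"twist":[0,0,0]},{"offset":[0.0015,0,0],"twist":[0,0,0]}]' | grep -E "pos|force"; done
```

```text
tool_pos: [0.4824, -0.0585, 0.0431]
contact_force: [-10.9, 1.0, 8.0]
grip_force: 5.8
tool_pos: [0.4825, -0.0585, 0.0432]
contact_force: [-18.3, 2.9, 12.6]
grip_force: 9.0
```

The tool has stopped advancing while the force climbs, so the slide is hard against its stops. I'll back off and lift.

```bash
python3 -m crank '[{"offset":[-0.005,0,0],"twist":[0,0,0]},{"offset":[-0.02,0,0],"twist":[0,0,0]},{"offset":[-0.03,0,0],"twist":[0,0,0]},{"offset":[-0.03,0,-0.05],"twist":[0,0,0]},{"offset":[-0.03,0,-0.1],"twist":[0,0,0]},{"offset":[-0.06,0,-0.12],"twist":[0,0,0]},{"offset":[-0.06,0,-0.12],"twist":[0,0,0]},{"offset":[-0.06,0,-0.12],"twist":[0,0,0]}]'
python3 - <<'E'
from h import *
im=get_image("scene");cv2.imwrite("pics/s7.png",cv2.resize(im[150:270,190:310],None,fx=5,fy=5,interpolation=cv2.INTER_CUBIC)[:,:,::-1])
E
```

```text
t: 11.8
tool_pos: [0.4275, -0.0468, 0.1628]
tool_rot: [-3.124, 0.328, -0.001]
contact_force: [0.1, 0.2, 0.2]
opening: 0.0004
grip_force: 0.0
```

View pics/s7.png

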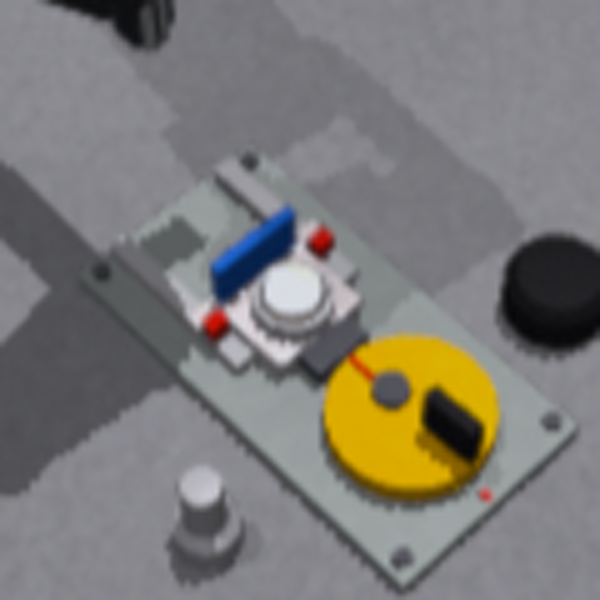

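The slide is home with its ears at the red lugs. The cam's red line meets the nose, the ring is on its post, and the arm is clear.

```bash
python3 -c "
from station import *
print(finish_job())"
```

```text
the job is handed in; nothing more can be done
None
```

The cam is at its low point and the slide is home against its stops, with the ring still on its post and nothing else seen to have moved; I handed the job in at about 12 s of the 51 s, but no verdict came back.

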